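Dress the revolving counter stand with a gift set

TASK

First turn the empty revolving display stand by its brass post until it is square with its foot, post and gallery rail at the back, away from you. Then dress it with the four goods from the near left of the table: the gold cup in the smaller ring on the left, the card deck flat in the rectangular frame to the right of it, the flat tag pack squarely on top of the deck, and the striped vase in the bigger ring, behind and between the two. Set the vase and the cup down gently, let neither fall over, and leave the stand facing the front.

Things in the scene. Friction and masses are not known exactly. Their poses are not given: they have to be found in the camera images.
- stand_foot: Square pale-wood foot of the revolving display stand, 250 x 250 mm, 20 mm high, fixed to the table; a thin brass strip marks its front face, towards the robot. Origin at the centre of its underside, on the table top; +x points to the back of the stand, +y to its left, z up. The vertical turning axis passes through the origin. The foot may stand turned up to about 12 degrees.
- turntable (a joint): Angle in rad of the round pale-wood top (314 mm across, 16 mm thick, upper face 40 mm above the table) about the vertical axis of the foot, anticlockwise seen from above. 0 = square with the foot and facing the front, the brass post and the low gallery rail (18 mm high) at the back; +1.57 = post on the left. It turns freely both ways and stays where it is left (friction 0.25 N m, about 2 N at the post).
- post (a point): Point on the upright brass turning post of the round top, by which it is turned: 12 mm thick round stem with a 20 mm ball at its upper end. The post stands 118 mm from the turning axis and turns with the top. This point is on the stem's centre line, 60 mm above the upper face of the top (100 mm above the table); the plain stem reaches from 50 mm below it to 18 mm above it, the ball's top is 39 mm above it. Its x axis points from the turning axis outwards.
- vase_ring: The bigger of two low wooden rings fixed on the round top, grey felt inside: 80 mm inside, 90 mm outside, 6 mm high. It lies nearest the post. Origin at its centre on the top's upper face. Axes as those of the round top (x to the rail, z up); it turns with it.
- cup_ring: The smaller low wooden ring fixed on the round top, grey felt inside: 72 mm inside, 82 mm outside, 6 mm high; on the left when the stand faces the front. Origin at its centre on the top's upper face; axes as those of the round top.
- deck_frame: Low rectangular wooden frame fixed on the round top, grey felt inside: 114 mm along its x by 82 mm along its y inside, bars 3 mm thick and 5 mm high; on the right when the stand faces the front. Origin at its centre on the top's upper face; x (its long way) as that of the round top.
- vase: Open stoneware vase with dark vertical stripes, standing upright on the table top (not the like one on the white block further off, which is fixed): 69 mm across at its widest, 160 mm high, foot 60 mm across, about 0.4 kg. Origin at the centre of its underside, z up.
- cup: Small gold-coloured open cup, 67 mm across, 58 mm high, its sides nearly upright from 15 mm up, foot 47 mm across, about 0.11 kg. Origin at the centre of its underside, z up.
- deck: Card deck in a closed tuck box lying flat on the near left of the table, beside the vase, cup and tag pack, some 0.12 m or more apart, in any order (not the like boxes at the far edge, which are fixed): 66 mm along its x, 98 mm along its y, 30 mm high, about 0.17 kg. Origin at the centre of its underside, z up.
- tags: Thin flat pale pack of tags lying flat: 88 mm along its x, 62 mm along its y, 14 mm high, about 0.045 kg. Origin at the centre of its underside, z up.

How it is judged:
By the outcome, as a careful person would: the job done as asked, in the order asked, and still so for the second after the job is handed in, with the robot touching nothing.
It also fails if it takes over 128 s, if anything falls off the work surface, if the arm or the gripper's body presses on something with over 40 N, if the wrist force passes 120 N, or if a joint passes its speed limit or range.

ROBOT

A 7-joint arm with a two-finger parallel gripper is mounted at the origin on a cart in front of the work surface, level with it; the furniture and walls round the work are solid. World frame = base frame: x ahead of the robot, y to its left, z up, the work surface at z = 0. Lengths are in m, angles in rad, forces in N, time in s.
With the tool pointing down it reaches from about 0.35 to 0.9 m from the base axis. Payload 19.9 kg.
Tool frame: the origin (TCP) lies between the finger pads; the fingertips stand 17 mm ahead of it and the grasp point (between the pads) lies 2 mm behind it; z points along the fingers, y is the line along which they close (so a half turn about z gives the same grasp; the last joint's range is limited). The gripper opens to 85 mm and grips with 20 to 120 N. Pads are 22 mm wide; open, the fingers measure 114 mm over their backs; the gripper's body (76 mm by 85 mm) begins 54 mm behind the grasp point. The pads swing forward as they close: fully open they stand 13 mm farther back than shut.
Start: joints at [1.143, 0.417, -0.01, 1.614, 0.005, 1.111, -0.053], TCP at [0.235, -0.579, 0.248] pointing down, gripper open.
Joint ranges: [-2.81, 2.81], [-0.39, 2.02], [-1.27, 1.25], [0.06, 2.57], [-1.19, 4.33], [0.19, 2], [-2.82, 2.82]. Speed limits (rad/s): [1.89, 1.89, 2.39, 2.39, 3.01, 3.01, 3.01].

INTERFACE

Orientations are given as a unit quaternion [x, y, z, w].
In Python, from plant import arm gives the robot as it stands.
- The arm moves only by the shell command python3 -m creep 'ROWS' [FORCE]. ROWS is text: rows parted by semicolons, each of 5 numbers parted by spaces: the shift along the tool's x, y, z in m, then the turn about the tool's z in rad, then the closure in counts, from 0 (fully open) to 255 (shut). In form: tx ty tz twist jaw; .... A call has 1 to 20 rows; each row is the pose to reach, as a shift and turn from the pose commanded when the call began, along the tool's axes at that moment; what a row does not reach only later rows make up. A row lasts 1/12 s, in which the tool goes at most 41.7 mm and 7.16 degrees, less where a joint would pass 70% of its speed; a pose out of reach is approached as far as the arm can. A call with a gripper value outside its range is refused whole. The fingers move at their own pace and stop on an object; FORCE is the grip in N (left out, the last holds). Time passes only in rows, so rows that repeat a pose let the fingers close. It gives the time, the measured TCP pose, the force, the opening and the grip force at its end, in the units of the state.
- arm.observe(): the state, without advancing time (a new reading comes with each control period).
- arm.read_camera(name): name is "scene" or "top" or "wrist"; returns (picture, depth): 384x512x3 uint8, red, green, blue; 384x512 float32, m along the optical axis (not along the pixel's ray), 0 where there is no reading.
- arm.camera_model(name): a dict with "mtx" (3x3 intrinsics, pixels), "world_from_camera" (4x4, takes a point from camera to world coordinates). Camera axes: x right, y up, looking along -z (the intrinsics and any distortion apply to the point x, -y, -z); pixel columns grow to the right and rows downward; lengths in m; the calibration is good to about 2 mm. A picture is of the moment at which its call begins: read the wrist's pose just before it. camera_model takes no time and is no camera call; for the wrist camera it gives the pose at the moment of the call.
- arm.sign_off(): hands the job in; it is judged then, once.
Trained networks look in the newest picture that a camera, given by its name, has taken for a name from the list of things; names that differ only in an ending like _2 or _b are one class to them, and where a whole thing is asked for, a point or a joint stands for the part that bears it (a point fixed in the world has none). Each returns a list of dicts, best first, with "conf" (0 to 1); they miss things now and then, are a little off and sometimes report something else, mostly with a low value. They report only what shows in the picture. A call takes as long as a camera call.
- arm.regions_of(target, camera): "region" (384x512 bool, what is visible of it) and "position" ([column, row] as shares, 0 to 1, of the picture: columns of its width, rows of its height, amid what is visible of it).
- arm.landmark_of(target, camera): "position" ([column, row] as shares, 0 to 1, of the picture: columns of its width, rows of its height: a listed point, or the origin of a listed thing).
The state is a dict: "time_s": time; "joint_positions": joint angles; "dq": joint speeds; "joint_efforts": joint torques, N m; "position": TCP position; "tcp_rot": TCP orientation; "wrist_force": force on the tool from outside, world axes, zero at the start; "ft_torque": the same for the moment, N m; "gripper_width": finger opening in m; "finger_force": force on a finger pad.
Only numpy, scipy, OpenCV 4.12 (cv2) and the standard library are available. Lean on these libraries where they do the work, as an engineer would, in place of code of your own. Each camera call takes 0.05 s, during which the arm holds its last target. There are 200 camera calls.

## Working session

There is one attempt and no reset: what is moved stays moved. The work goes in short steps, Python scripts to look and compute and a shell command to move; the robot and the scene stay as the last step left them, time stands still between calls to the robot, and variables do not carry over. Pictures are saved under pics/ and viewed, at most 14 in all, crops included, and the job is handed in when it is done.

```bash
ls; mkdir -p pics; python3 - <<'E'
from plant import arm
import cv2,numpy as np
s=arm.observe();print({k:np.round(v,3).tolist() for k,v in s.items()})
ims=[]
for c in ["scene","top"]:
    p,d=arm.read_camera(c); cv2.imwrite(f"pics/{c}0.png",cv2.resize(p[:,:,::-1],(768,576)))
    m=arm.camera_model(c);print(c,np.round(m["mtx"],1).tolist(),np.round(m["world_from_camera"],3).tolist(), [k for k in m])
E
```

```text
pics
{'time_s': 0.0, 'joint_positions': [1.143, 0.418, -0.01, 1.614, 0.005, 1.111, -0.053], 'dq': [0.0, 0.001, 0.0, 0.001, -0.0, -0.0, -0.0], 'joint_efforts': [0.0, -86.442, 0.679, -43.489, 0.019, 0.007, 0.0], 'position': [0.235, -0.579, 0.248], 'tcp_rot': [0.981, 0.192, -0.0, -0.001], 'wrist_force': [0.197, -0.876, 0.026], 'ft_torque': [-0.008, -0.063, -0.019], 'finger_force': 0.0, 'gripper_width': 0.085}
scene [[461.2, 0.0, 263.8], [0.0, 461.2, 190.0], [0.0, 0.0, 1.0]] [[-0.549, 0.409, -0.729, -0.262], [-0.836, -0.294, 0.464, 0.56], [-0.024, 0.864, 0.503, 0.612], [0.0, 0.0, 0.0, 1.0]] ['mtx', 'world_from_camera']
top [[404.4, 0.0, 251.6], [0.0, 404.4, 186.8], [0.0, 0.0, 1.0]] [[-0.067, 0.973, -0.221, 0.311], [-0.998, -0.067, 0.008, 0.102], [-0.007, 0.221, 0.975, 0.99], [0.0, 0.0, 0.0, 1.0]] ['mtx', 'world_from_camera']
```

View pics/scene0.png

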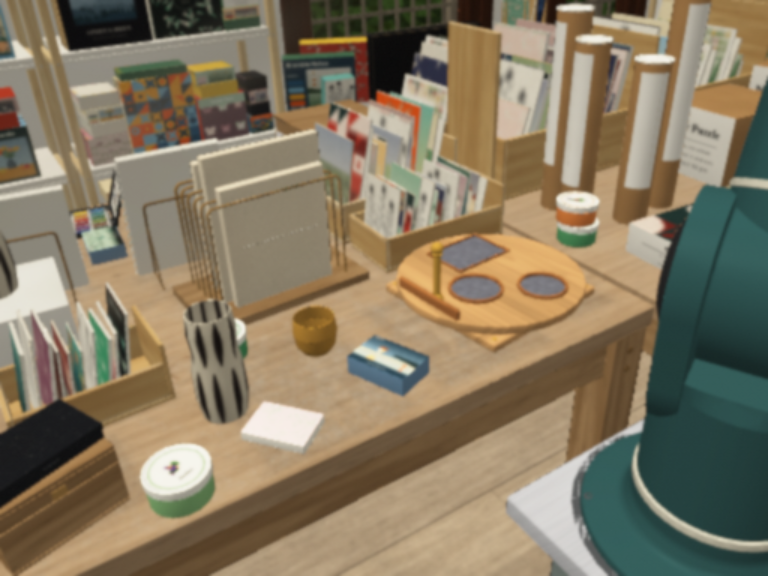

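View pics/top0.png

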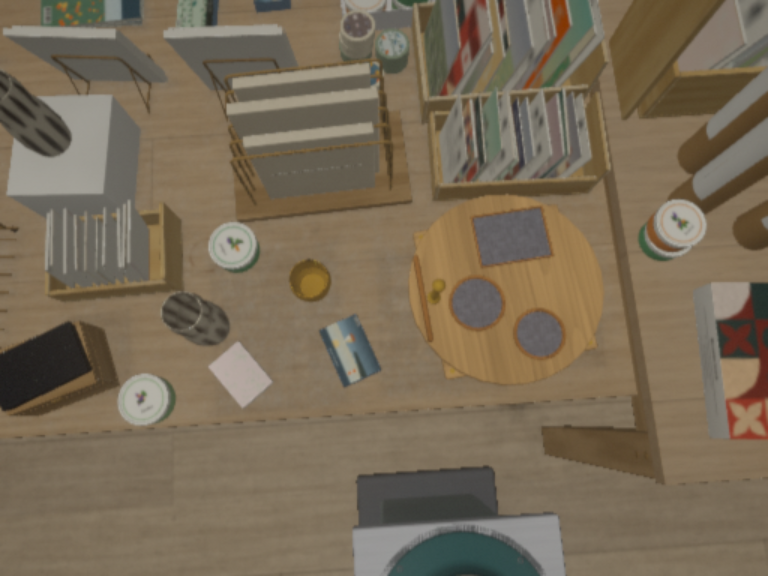

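```bash
cat > h.py <<'E'
from plant import arm
import numpy as np, cv2
def ray(c,px,z,m=None):
    m=m or arm.camera_model(c);K=m["mtx"];T=m["world_from_camera"]
    px=np.atleast_2d(px).astype(float)
    d=np.c_[(px[:,0]-K[0,2])/K[0,0],-(px[:,1]-K[1,2])/K[1,1],-np.ones(len(px))]@T[:3,:3].T
    t=(z-T[2,3])/d[:,2]
    return T[:3,3]+d*t[:,None]
def cloud(c,D,mask,m=None):
    m=m or arm.camera_model(c);K=m["mtx"];T=m["world_from_camera"]
    v,u=np.nonzero(mask&(D>0));d=D[v,u]
    return np.c_[(u-K[0,2])/K[0,0]*d,-(v-K[1,2])/K[1,1]*d,-d]@T[:3,:3].T+T[:3,3]
def pose():
    s=arm.observe();x,y,z,w=s["tcp_rot"]
    return np.array(s["position"]),np.arctan2(2*(x*y+z*w),1-2*(y*y+z*z)),s
def go(xy,z,yaw=None):
    "rows (tx ty tz twist) from here to world xy,z, tool-x heading yaw (mod pi, nearest)"
    p,a,s=pose();d=np.array(xy)-p[:2];c,n=np.cos(a),np.sin(a)
    tw=0 if yaw is None else -((yaw-a+np.pi/2)%np.pi-np.pi/2)
    return np.round([d@[c,n],d@[n,-c],p[2]-z,tw],4)
def obs():
    p,a,s=pose();print("t",round(s["time_s"],2),"p",np.round(p,4),"yaw",round(a,3),"F",np.round(s["wrist_force"],1),"w",round(s["gripper_width"],4),"ff",round(s["finger_force"],1),"q",np.round(s["joint_positions"],2))
E
cat > m1.py <<'E'
from h import *
p,D=arm.read_camera("top")
for n in ["vase","cup","deck","tags","stand_foot","turntable","post","vase_ring","cup_ring","deck_frame"]:
    for r in arm.regions_of(n,"top")[:2]:
        X=cloud("top",D,r["region"])
        if len(X)<5: continue
        zt=np.percentile(X[:,2],90);
        S=X[np.abs(X[:,2]-np.percentile(X[:,2],95))<.008][:,:2].astype(np.float32) if n in("vase","cup","deck","tags","post") else X[:,:2].astype(np.float32)
        (c,sz,an)=cv2.minAreaRect(S)
        print(n,round(r["conf"],2),len(X),"z",np.round(np.percentile(X[:,2],[5,50,95]),3),"rect",np.round(c,4),np.round(sz,3),round(an,1),"mean",np.round(X.mean(0),3))
for n,z in [("post",.1),("vase_ring",.04),("cup_ring",.04),("deck_frame",.04),("stand_foot",0),("vase",0),("cup",0),("deck",0),("tags",0)]:
    for r in arm.landmark_of(n,"top")[:1]:
        print("LM",n,round(r["conf"],2),np.round(ray("top",np.array(r["position"])*[512,384],z)[0],4))
obs()
E
python3 m1.py
```

```text
cup 0.76 642 z [0.    0.012 0.057] rect [0.5339 0.2035] [0.061 0.061] 41.2 mean [0.538 0.205 0.02 ]
deck 0.78 1207 z [0.009 0.03  0.033] rect [0.4209 0.1465] [0.098 0.066] 20.8 mean [0.419 0.146 0.028]
deck 0.42 1087 z [0.038 0.041 0.047] rect [ 0.4812 -0.0583] [0.086 0.089] 86.1 mean [ 0.481 -0.06   0.042]
tags 0.98 962 z [0.011 0.014 0.017] rect [0.3954 0.3236] [0.088 0.062] 38.1 mean [0.395 0.323 0.014]
tags 0.63 12722 z [0.037 0.04  0.045] rect [ 0.5018 -0.1093] [0.307 0.307] 85.9 mean [ 0.499 -0.109  0.041]
stand_foot 0.88 13037 z [0.037 0.04  0.045] rect [ 0.5046 -0.1122] [0.316 0.317] 25.3 mean [ 0.499 -0.109  0.041]
turntable 0.56 12998 z [0.037 0.04  0.045] rect [ 0.5072 -0.1126] [0.317 0.318] 87.2 mean [ 0.5   -0.108  0.041]
turntable 0.35 1266 z [0.004 0.096 0.159] rect [0.4919 0.398 ] [0.133 0.073] 58.4 mean [0.475 0.371 0.094]
post 0.81 12813 z [0.037 0.04  0.045] rect [ 0.5042 -0.1106] [0.309 0.308] 85.9 mean [ 0.499 -0.109  0.041]
vase_ring 0.94 1096 z [0.038 0.041 0.047] rect [ 0.4807 -0.0597] [0.088 0.088] 84.3 mean [ 0.48  -0.06   0.042]
cup_ring 0.85 951 z [0.038 0.041 0.047] rect [ 0.4244 -0.1518] [0.081 0.08 ] 74.8 mean [ 0.424 -0.153  0.042]
deck_frame 0.91 1705 z [0.038 0.041 0.045] rect [ 0.5865 -0.1286] [0.091 0.123] 5.5 mean [ 0.586 -0.128  0.041]
deck_frame 0.18 602 z [0.001 0.012 0.057] rect [0.534  0.2039] [0.065 0.065] 48.4 mean [0.539 0.206 0.02 ]
LM vase_ring 0.84 [ 0.4751 -0.0619  0.04  ]
LM cup_ring 0.9 [ 0.4206 -0.1568  0.04  ]
LM deck_frame 0.71 [ 0.5823 -0.1371  0.04  ]
LM stand_foot 0.9 [ 0.5014 -0.1046  0.    ]
LM cup 0.84 [0.5227 0.2101 0.    ]
LM deck 0.6 [0.4195 0.1501 0.    ]
LM tags 0.78 [0.3923 0.3265 0.    ]
t 1.1 p [ 0.2352 -0.579   0.2483] yaw 0.386 F [-0.1  0.1 -0.3] w 0.0854 ff 0.0 q [ 1.14  0.42 -0.01  1.61  0.    1.11 -0.05]
```

```bash
python3 - <<'E'
from h import *
p,D=arm.read_camera("top")
X=cloud("top",D,D>0)
near=np.hypot(X[:,0]-.504,X[:,1]+.111)
A=X[(abs(X[:,2]-.04)<.003)&(near<.165)][:,:2].astype(np.float32)
c,r=cv2.minEnclosingCircle(A);print("top circle",c,r)
F=X[(X[:,2]>.012)&(X[:,2]<.027)&(near<.2)&(near>.15)]
H=cv2.minAreaRect(F[:,:2].astype(np.float32));print(len(F),"foot",H, np.round(cv2.boxPoints(H),3))
P=X[(X[:,2]>.09)&(near<.16)];print("post",len(P),P.mean(0),P.max(0))
R=X[(X[:,2]>.05)&(X[:,2]<.065)&(near<.165)];print("rail",len(R),R.mean(0),cv2.minAreaRect(R[:,:2].astype(np.float32)))
# corners by angle
an=np.degrees(np.arctan2(F[:,1]-c[1],F[:,0]-c[0]));rr=np.hypot(F[:,0]-c[0],F[:,1]-c[1])
for lo in range(-180,180,90):
    k=(an>=lo)&(an<lo+90)
    if k.sum()>3: i=np.argmax(rr*k);print(lo,k.sum(),an[i],rr[i],F[i])
cr=p[110:270,260:420];cv2.imwrite("pics/stand1.png",cv2.resize(cr[:,:,::-1],(600,600),interpolation=cv2.INTER_CUBIC))
# back ring things
for n,w in (("vase",(.475,.38)),("tall",(.65,-.1))):
    k=(np.hypot(X[:,0]-w[0],X[:,1]-w[1])<.12)&(X[:,2]>.05);print(n,k.sum())
E
```

```text
top circle (0.5083687901496887, -0.1105974018573761) 0.16068385541439056
393 foot ((0.5420310497283936, -0.1119285374879837), (0.3231477737426758, 0.2643063962459564), 7.804779052734375) [[ 0.364 -0.003]
 [ 0.4   -0.265]
 [ 0.72  -0.221]
 [ 0.684  0.041]]
post 73 [0.49204936 0.00840162 0.13149472] [0.50117512 0.01690293 0.14016264]
rail 259 [0.51724534 0.00254552 0.05690261] ((0.5462597012519836, -0.05398155748844147), (0.23706403374671936, 0.17654965817928314), 3.8462395668029785)
-180 47 -128.89923461935567 0.17420176646478516 [ 0.39897833 -0.24617019  0.01963636]
-90 107 -37.06090428813646 0.1956819623596315 [ 0.66452208 -0.2285278   0.02133294]
0 144 31.473597131965363 0.19585133461728269 [ 0.67540664 -0.00834232  0.01885531]
90 95 143.07586387792006 0.1781780549732827 [ 0.36592761 -0.00355568  0.0120858 ]
vase 1350
tall 3606
```

View pics/stand1.png

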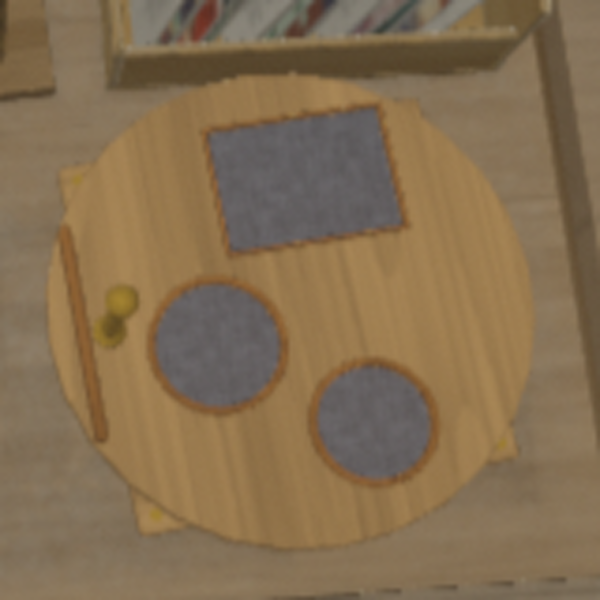

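```bash
python3 - <<'E'
from h import *
c=np.array([[62,170],[142,533],[517,457],[420,100]])/3.75+[260,110]
W=ray("top",c,.02)[:,:2];print(W)
bl,fl,fr,br=W
print("len",np.hypot(*(bl-fl)),np.hypot(*(fr-fl)))
f=bl-fl; g=fl-fr
print("foot yaw",np.degrees(np.arctan2(f[1],f[0])),np.degrees(np.arctan2(g[1],g[0]))-90,"centre",(bl+fr)/2)
# top angle: frame, rail
q=np.array([[64,228],[100,440]])/3.75+[260,110]; R=ray("top",q,.058)[:,:2]; d=R[0]-R[1];print("rail dir",np.degrees(np.arctan2(d[1],d[0])),"(= top yaw -90)",R)
q=np.array([[207,131],[380,105],[405,226],[230,254]])/3.75+[260,110]; R=ray("top",q,.045)[:,:2]
for a,b in((1,0),(2,3)): d=R[b]-R[a];print("frame x",np.degrees(np.arctan2(d[1],d[0])),np.hypot(*d))
for a,b in((3,0),(2,1)): d=R[b]-R[a];print("frame -y",np.degrees(np.arctan2(d[1],d[0]))+90,np.hypot(*d))
print("post",ray("top",np.array([[122,300]])/3.75+[260,110],.13),ray("top",np.array([[108,332]])/3.75+[260,110],.045))
C=(W[0]+W[2])/2
E
```

```text
[[ 0.60737149  0.02646033]
 [ 0.36503647 -0.00471984]
 [ 0.39674551 -0.24780173]
 [ 0.63980893 -0.2179702 ]]
len 0.24433270043040714 0.24514131694109506
foot yaw 7.331713251631477 7.4320361963468144 centre [ 0.5020585 -0.1106707]
rail dir 4.704019735071612 (= top yaw -90) [[0.55732649 0.03125868]
 [0.42111934 0.02005079]]
frame x 94.96735582714011 0.11531759717104388
frame x 95.38904017067553 0.11472926082561535
frame -y 94.31358050183562 0.08373761501614198
frame -y 93.89818349770422 0.08290222279628774
post [[0.49293795 0.00667343 0.13      ]] [[0.49077606 0.00793529 0.045     ]]
```

```bash
python3 - <<'E'
from h import *
p,D=arm.read_camera("top");X=cloud("top",D,D>0)
p,D2=arm.read_camera("scene");X=np.r_[X,cloud("scene",D2,D2>0)]
xs=np.arange(.3,.82,.04);ys=np.arange(.52,-.4,-.04)
print("y\\x  "," ".join(f"{x:4.2f}" for x in xs))
for y in ys:
    o=[]
    for x in xs:
        k=(abs(X[:,0]-x)<.02)&(abs(X[:,1]-y)<.02);o.append(f"{1000*np.percentile(X[k,2],99):4.0f}" if k.sum()>3 else "   .")
    print(f"{y:5.2f}"," ".join(o))
print("vase",[(np.round(X[(abs(X[:,2]-z)<.006)&(np.hypot(X[:,0]-.48,X[:,1]-.385)<.1)][:,:2].mean(0),3)) for z in (.155,)])
k=(X[:,2]>.152)&(X[:,2]<.17)&(np.hypot(X[:,0]-.48,X[:,1]-.385)<.12);print(k.sum(),cv2.minAreaRect(X[k][:,:2].astype(np.float32)))
print("post",go([.4925,.007],.2,np.radians(94.7)))
E
```

```text
y\x   0.30 0.34 0.38 0.42 0.46 0.50 0.54 0.58 0.62 0.66 0.70 0.74 0.78
 0.52    2   44   88  108  106    4  116  122  117  121  122  122  122
 0.48    1   45   45   45    5    4  125  134  134  133    5  118  120
 0.44    2   45   45   43    4    4  145  148  148  146    4    4    4
 0.40    2    4    5    4  161  162   93   94   90    5    5    5    5
 0.36    2    4   18   18  161  162    4   44   45    5    5    4    5
 0.32    3   17   18   19   93   70    4   45   45   42   21   22   23
 0.28    3    5   18   17    5    5    5   45   45  203  269  270  245
 0.24    2    4    4    4    5   59   60    5    4  204  270  271  245
 0.20    2    4    5   33   33   60   60   60    5  203  269  271  245
 0.16    2    4   34   35   34   54   61    6    4   23  269  271  245
 0.12    2    4   34   34   34    4    5    4    5   22  268  271  245
 0.08    1    4   23    4    4    4    5    5    5   22  263  271  244
 0.04    2    4    5   60   61   61   61   43   23   22  171   23   23
 0.00    3    4   43   60   59  140   44   45   44   69   71   70   71
-0.04    2   39   44   48   49   49   47   44   45  129  148  149  148
-0.08    2   43   44   48   49   49   49   47   47  118  146  146  143
-0.12    3   44   48   49   49   48   47   45   48  139  157  158  159
-0.16    2   43   49   45   49   45   48   45   48  145  147  148  148
-0.20    3    4   45   50   48   45   47   47   48  141  148  149  148
-0.24    3    4   23   44   45   44   45   44   42  127  139  139  138
-0.28    2    4    4    5   40   43   42    3    4  109  110  111  111
-0.32   -2    4    4    4    4    2    1    2    3    4    1   -2   -1
-0.36   -1   -1   -0   -0    0    0   83   83   82    1    0   -0  349
vase [array([0.472, 0.37 ])]
488 ((0.475168377161026, 0.37053775787353516), (0.05871789902448654, 0.059851981699466705), 87.94515991210938)
post [ 0.4589 -0.4461  0.0482 -1.2671]
```

```bash
python3 - <<'E'
from h import *
p,D=arm.read_camera("top");X=cloud("top",D,D>0)
p,D2=arm.read_camera("scene");X=np.r_[X,cloud("scene",D2,D2>0)]
for x in np.arange(.62,.72,.008):
    k=(abs(X[:,0]-x)<.004)&(X[:,1]<-.04)&(X[:,1]>-.16);print(round(x,3),k.sum(),np.round(np.percentile(X[k,2],[50,90,99,100]),3))
E
python3 -m creep '.05 -.05 0 -.1 0;.09 -.09 0 -.22 0;.13 -.13 0 -.34 0;.16 -.16 0 -.46 0;.19 -.19 0 -.58 0;.22 -.22 0 -.7 0;.25 -.25 0 -.82 0;.28 -.28 0 -.94 0;.31 -.31 0 -1.06 0;.34 -.34 0.0 -1.16 0;.37 -.37 .0 -1.26 0;.4 -.4 0 -1.267 0;.43 -.43 0 -1.267 0;.459 -.446 0 -1.267 0;.459 -.446 0 -1.267 0;.459 -.446 0 -1.267 0'
```

```text
0.62 271 [0.04  0.044 0.046 0.05 ]
0.628 258 [0.041 0.046 0.049 0.05 ]
0.636 243 [0.039 0.043 0.044 0.045]
0.644 244 [0.039 0.043 0.045 0.046]
0.652 210 [0.039 0.043 0.044 0.046]
0.66 136 [-0.001  0.059  0.07   0.071]
0.668 981 [0.047 0.067 0.07  0.092]
0.676 392 [0.084 0.129 0.145 0.148]
0.684 716 [0.097 0.133 0.147 0.156]
0.692 712 [0.099 0.138 0.154 0.159]
0.7 535 [0.107 0.141 0.156 0.159]
0.708 369 [0.117 0.143 0.156 0.16 ]
0.716 315 [0.118 0.144 0.155 0.158]
time_s: 2.68
position: [0.4942, 0.0121, 0.2487]
tcp_rot: [0.676, 0.737, 0.001, 0.0]
wrist_force: [-0.3, -0.1, -0.9]
gripper_width: 0.0855
finger_force: 0.0
```

```bash
python3 - <<'E'
from h import *
obs();m=arm.camera_model("wrist")
p,D=arm.read_camera("wrist");cv2.imwrite("pics/w1.png",p[:,:,::-1])
print(np.round(m["world_from_camera"],3).tolist())
X=cloud("wrist",D,D>0,m);k=(X[:,2]>.1)&(X[:,2]<.145)&(abs(X[:,0]-.4925)<.04)&(abs(X[:,1]-.007)<.04);print(k.sum(),X[k].mean(0),X[k].min(0),X[k].max(0))
for r in arm.landmark_of("post","wrist")[:2]: print(r["conf"],ray("wrist",np.array(r["position"])*[512,384],.1,m))
E
```

```text
t 2.68 p [0.4942 0.0121 0.2487] yaw 1.657 F [-0.3 -0.1 -0.9] w 0.0855 ff 0.0 q [ 0.45  0.23 -0.61  1.92  0.15  1.04 -0.14]
[[0.996, -0.082, -0.028, 0.487], [0.086, 0.947, 0.31, 0.092], [0.001, -0.311, 0.95, 0.374], [0.0, 0.0, 0.0, 1.0]]
379 [0.49380518 0.00991942 0.13205946] [ 0.48422258 -0.00065875  0.100228  ] [0.50328922 0.01716032 0.13875233]
0.88 [[0.49327198 0.00999249 0.1       ]]
```

View pics/w1.png

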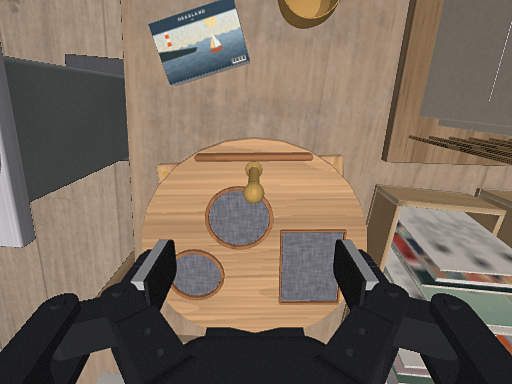

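```bash
python3 - <<'E'
from h import *
obs();print(go([.4935,.006],.095,np.radians(94.7)))
E
```

```text
t 2.78 p [0.4935 0.0101 0.2483] yaw 1.657 F [-0.9 -1.  -0.4] w 0.0851 ff 0.0 q [ 0.46  0.23 -0.61  1.92  0.15  1.04 -0.13]
[-0.0041 -0.0003  0.1533  0.0046]
```

```bash
python3 -m creep '0 .001 .04 0 0;-.001 .001 .08 0 0;-.001 .001 .12 0 0;-.001 .001 .145 0 0;-.001 .001 .153 0 0;-.001 .001 .153 0 60;-.001 .001 .153 0 120;-.001 .001 .153 0 180;-.001 .001 .153 0 240;-.001 .001 .153 0 255;-.001 .001 .153 0 255;-.001 .001 .153 0 255;-.001 .001 .153 0 255' 20; python3 -c "from h import *;obs()"
```

```text
time_s: 3.87
position: [0.4941, 0.0058, 0.0957]
tcp_rot: [0.678, 0.735, 0.0, 0.0]
wrist_force: [0.4, -1.1, 5.3]
gripper_width: 0.0121
finger_force: 16.5
t 3.87 p [0.4941 0.0058 0.0957] yaw 1.653 F [ 0.4 -1.1  5.3] w 0.0121 ff 16.5 q [ 0.37  0.45 -0.53  2.04  0.34  0.73 -0.29]
```

```bash
cat > arc.py <<'E'
from h import *
import sys
C=np.array([.503,-.110]);p,a,s=pose();d=p[:2]-C;r=np.hypot(*d);t0=np.arctan2(d[1],d[0])
t1=np.radians(float(sys.argv[1]));n=int(sys.argv[2]);print(r,np.degrees(t0),np.degrees(a))
c,q=np.cos(a),np.sin(a);o=[]
for i in range(1,n+1):
    t=t0+(t1-t0)*i/n;e=r*np.array([np.cos(t),np.sin(t)])-d
    o.append(f"{e@[c,q]:.3f} {e@[q,-c]:.3f} 0 {-(t-t0):.3f} 255")
print(";".join(o))
E
python3 arc.py 7.3 17
```

```text
0.11618371209840515 94.4149279854067 94.68610655528013
-0.001 0.010 0 0.089 255;-0.002 0.021 0 0.179 255;-0.004 0.031 0 0.268 255;-0.008 0.041 0 0.358 255;-0.012 0.050 0 0.447 255;-0.017 0.059 0 0.537 255;-0.022 0.068 0 0.626 255;-0.029 0.076 0 0.716 255;-0.036 0.084 0 0.805 255;-0.044 0.090 0 0.894 255;-0.052 0.096 0 0.984 255;-0.061 0.102 0 1.073 255;-0.071 0.106 0 1.163 255;-0.080 0.110 0 1.252 255;-0.090 0.113 0 1.342 255;-0.101 0.115 0 1.431 255;-0.111 0.116 0 1.520 255
```

```bash
python3 -m creep '-0.001 0.010 0 0.089 255;-0.002 0.021 0 0.179 255;-0.004 0.031 0 0.268 255;-0.008 0.041 0 0.358 255;-0.012 0.050 0 0.447 255;-0.017 0.059 0 0.537 255;-0.022 0.068 0 0.626 255;-0.029 0.076 0 0.716 255;-0.036 0.084 0 0.805 255;-0.044 0.090 0 0.894 255;-0.052 0.096 0 0.984 255;-0.061 0.102 0 1.073 255;-0.071 0.106 0 1.163 255;-0.080 0.110 0 1.252 255;-0.090 0.113 0 1.342 255;-0.101 0.115 0 1.431 255;-0.111 0.116 0 1.520 255;-0.111 0.116 0 1.520 255;-0.111 0.116 0 1.520 255;-0.111 0.116 0 1.520 255'; python3 - <<'E'
from h import *
obs()
p,D=arm.read_camera("scene");cv2.imwrite("pics/s2.png",cv2.resize(p[100:300,200:480,::-1],(784,560)))
p,D=arm.read_camera("top");cv2.imwrite("pics/t2.png",cv2.resize(p[110:270,250:430,::-1],(675,600)))
E
```

```text
time_s: 5.53
position: [0.62, -0.0948, 0.0955]
tcp_rot: [0.998, 0.066, 0.002, -0.0]
wrist_force: [13.9, 0.8, -7.2]
gripper_width: 0.0123
finger_force: 18.7
t 5.53 p [ 0.62   -0.0948  0.0955] yaw 0.133 F [13.9  0.8 -7.2] w 0.0123 ff 18.7 q [ 0.2   0.6  -0.13  1.72  0.1   0.83 -1.41]
```

View pics/t2.png

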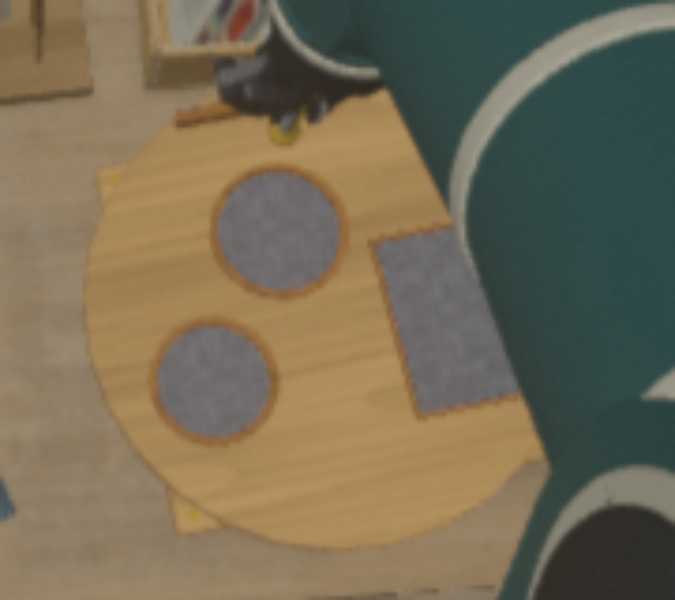

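```bash
python3 - <<'E'
from h import *
q=np.array([[372,240],[418,415],[520,395],[98,170],[180,533]])/3.75+[250,110]
W=ray("top",q[:3],.045)[:,:2];F=ray("top",q[3:],.02)[:,:2]
a=lambda d:np.degrees(np.arctan2(d[1],d[0]))
print("frame x",a(W[0]-W[1]),"frame y",a(W[1]-W[2])-90,"foot",a(F[0]-F[1]))
E
python3 -m creep '0 0 0 0 0;0 0 0 0 0;0 0 0 0 0;0 0 0 0 0;0 0 -.04 0 0;0 0 -.08 0 0;-.04 0 -.12 0 0;-.08 0.02 -.14 0 0;-.12 .06 -.16 0 0;-.16 .1 -.16 0 0;-.2 .14 -.16 0 0;-.2 .18 -.16 0 0;-.2 .22 -.16 0 0;-.2 .26 -.16 0 0;-.2 .26 -.16 0 0;-.2 .26 -.16 0 0'
python3 - <<'E'
from h import *
obs()
p,D=arm.read_camera("top");cv2.imwrite("pics/t3.png",cv2.resize(p[105:265,255:425,::-1],(680,640))[:600])
p,D=arm.read_camera("wrist");cv2.imwrite("pics/w3.png",p[:,:,::-1])
E
```

```text
frame x 7.521553772446271 frame y 7.168437768597116 foot 7.634259508234068
time_s: 6.97
position: [0.4521, -0.3861, 0.2552]
tcp_rot: [0.998, 0.063, -0.001, 0.001]
wrist_force: [0.0, -0.3, -0.8]
gripper_width: 0.0852
finger_force: 0.0
t 6.97 p [ 0.4521 -0.3861  0.2552] yaw 0.126 F [ 0.  -0.3 -0.8] w 0.0852 ff 0.0 q [ 0.65  0.36  0.01  1.69 -0.    1.1  -0.79]
```

View pics/t3.png

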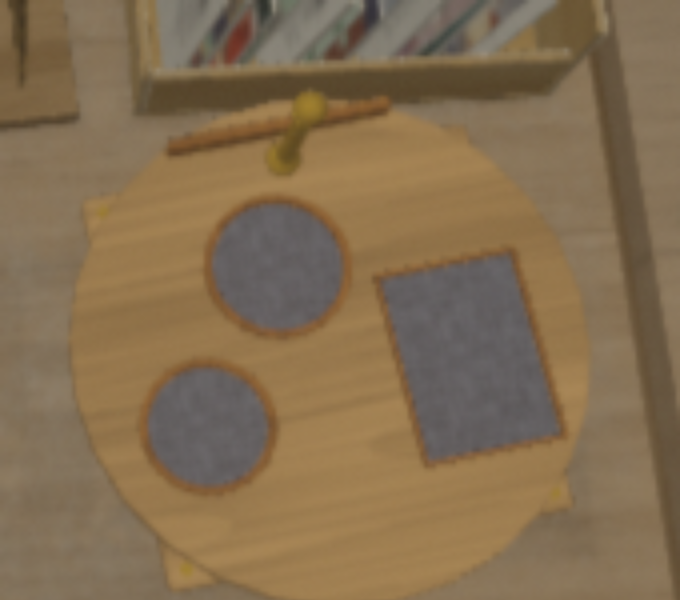

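```bash
cat > m2.py <<'E'
from h import *
p,D=arm.read_camera("top")
a=lambda d:np.degrees(np.arctan2(d[1],d[0]))
for n in ["vase_ring","cup_ring","deck_frame"]:
    r=arm.regions_of(n,"top")[0];m=r["region"]
    cs,_=cv2.findContours(m.astype(np.uint8),cv2.RETR_EXTERNAL,cv2.CHAIN_APPROX_NONE);c=max(cs,key=len)[:,0]
    W=ray("top",c,.043)[:,:2].astype(np.float32);R=cv2.minAreaRect(W)
    print(n,round(r["conf"],2),np.round(R[0],4),np.round(R[1],3),round(R[2],2),"mean",W.mean(0))
hsv=cv2.cvtColor(p,cv2.COLOR_RGB2HSV)
felt=((hsv[:,:,1]<55)&(hsv[:,:,2]<150)).astype(np.uint8)
felt=cv2.morphologyEx(felt,cv2.MORPH_OPEN,np.ones((3,3)))
n,l,st,ce=cv2.connectedComponentsWithStats(felt)
for i in range(1,n):
    x=ray("top",ce[i],.041)[0]
    if 600<st[i,4]<3000 and np.hypot(x[0]-.503,x[1]+.11)<.13:
        v,u=np.nonzero(l==i);W=ray("top",np.c_[u,v],.041)[:,:2].astype(np.float32);R=cv2.minAreaRect(W)
        print("felt",st[i,4],np.round(W.mean(0),4),np.round(R[0],4),np.round(R[1],3),round(R[2],2))
E
python3 m2.py; python3 - <<'E'
from h import *
a=lambda d:np.degrees(np.arctan2(d[1],d[0]))
s=lambda L:np.array(L)/4+[255,105]
B,Fl,Fr=ray("top",s([[84,202],[168,590],[572,505]]),.02)[:,:2]
print("foot",a(B-Fl),a(Fl-Fr)-90,"C",(B+Fr)/2)
f=ray("top",s([[375,278],[515,249],[567,437],[428,467]]),.045)[:,:2]
print("frame",a(f[0]-f[3]),a(f[1]-f[2]),a(f[0]-f[1])-90,a(f[3]-f[2])-90,f.mean(0))
r=ray("top",s([[168,150],[388,102]]),.055)[:,:2];print("rail",a(r[0]-r[1])-90)
P=ray("top",s([[284,160]]),.045)[0,:2];C=(B+Fr)/2;print("post",P,a(P-C),np.hypot(*(P-C)))
E
```

```text
vase_ring 0.62 [ 0.5545 -0.0834] [0.087 0.088] 84.47 mean [ 0.5531777  -0.08318035]
cup_ring 0.9 [ 0.4576 -0.0313] [0.08  0.079] 40.29 mean [ 0.45790204 -0.0311984 ]
deck_frame 0.94 [ 0.4905 -0.1913] [0.121 0.09 ] 7.64 mean [ 0.48954305 -0.1914259 ]
felt 769 [ 0.5532 -0.0833] [ 0.5538 -0.0835] [0.075 0.075] 40.64
felt 1507 [ 0.4897 -0.1919] [ 0.4902 -0.1918] [0.112 0.079] 8.03
felt 662 [ 0.4581 -0.0316] [ 0.4589 -0.0317] [0.068 0.067] 40.22
foot 7.143496307070457 7.8477875370308965 C [ 0.5026095  -0.11025452]
frame 8.47067828405318 7.152541204184786 8.03011771172774 8.230184971247368 [ 0.48782179 -0.19240865]
rail 8.898626499736608
post [ 0.61774146 -0.09462328] 7.731659721737294 0.1161882325034674
```

View pics/w3.png

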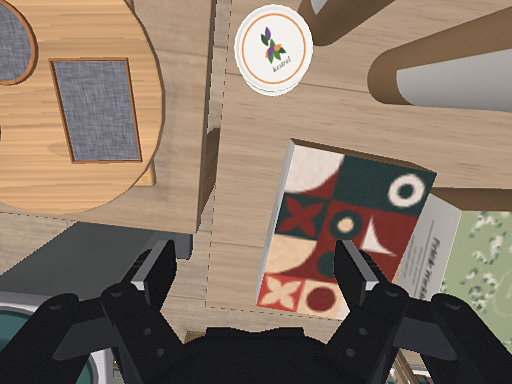

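```bash
python3 -c "
from h import *
print(go([.534,.2035],.25,0.126))"
```

```text
[ 0.1562 -0.5658  0.0053  0.0083]
```

```bash
python3 -m creep '0.01 -.04 0 0 0;.02 -.08 0 0 0;.03 -.12 0 0 0;.04 -.16 0 0 0;.05 -.2 0 0 0;.06 -.24 0 0 0;.07 -.28 0 0 0;.08 -.32 0 0 0;.09 -.36 0 0 0;.1 -.4 0 0 0;.115 -.44 0 0 0;.13 -.48 0 0 0;.145 -.52 0 0 0;.156 -.55 0 0 0;.156 -.566 0 0 0;.156 -.566 0 0 0;.156 -.566 0 0 0;.156 -.566 0 0 0;.156 -.566 0 0 0'
cat > m3.py <<'E'
from h import *
import sys
def look(name,zt,z0=0,tol=.006,tag=None,rmax=.09):
    obs();m=arm.camera_model("wrist");p,D=arm.read_camera("wrist")
    if tag: cv2.imwrite(f"pics/{tag}.png",p[:,:,::-1])
    for r in arm.regions_of(name,"wrist")[:2]:
        X=cloud("wrist",D,r["region"],m);S=X[abs(X[:,2]-zt)<tol][:,:2].astype(np.float32)
        if len(S)<5: print(name,round(r["conf"],2),"few",len(X),X.mean(0) if len(X) else 0);continue
        R=cv2.minAreaRect(S);print(name,round(r["conf"],2),len(S),"rect",np.round(R[0],4),np.round(R[1],4),round(R[2],1),"circ",cv2.minEnclosingCircle(S))
    for r in arm.landmark_of(name,"wrist")[:1]: print("LM",round(r["conf"],2),ray("wrist",np.array(r["position"])*[512,384],z0,m))
if __name__=="__main__": look(sys.argv[1],float(sys.argv[2]),float(sys.argv[3]),tag=sys.argv[4] if len(sys.argv)>4 else None)
E
python3 m3.py cup .057 0 w4
```

```text
time_s: 8.85
position: [0.5342, 0.2014, 0.2555]
tcp_rot: [0.998, 0.066, 0.0, 0.0]
wrist_force: [0.2, -0.2, -0.3]
gripper_width: 0.0856
finger_force: 0.0
t 8.85 p [0.5342 0.2014 0.2555] yaw 0.132 F [ 0.2 -0.2 -0.3] w 0.0856 ff 0.0 q [-0.14  0.33 -0.34  1.73  0.12  1.09 -1.96]
cup 0.83 294 rect [0.5355 0.2036] [0.0617 0.0608] 8.5 circ ((0.5354830622673035, 0.20339341461658478), 0.03144539147615433)
LM 0.69 [[0.5311985  0.19674055 0.        ]]
```

View pics/w4.png

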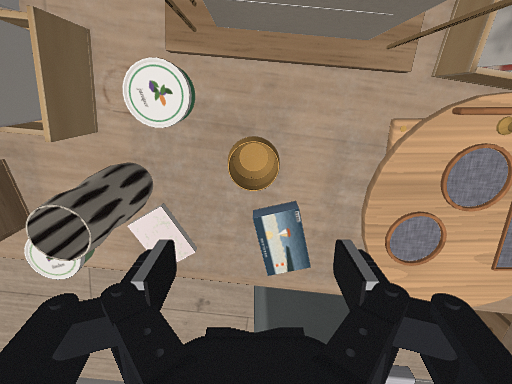

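```bash
python3 -m creep '.001 -.001 .04 0 0;.001 -.001 .08 0 0;.001 -.001 .12 0 0;.001 -.001 .16 0 0;.001 -.001 .19 0 0;.001 -.001 .21 0 0;.001 -.001 .219 0 0;.001 -.001 .219 0 0;.001 -.001 .219 0 30;.001 -.001 .219 0 60;.001 -.001 .219 0 90;.001 -.001 .219 0 120;.001 -.001 .219 0 120;.001 -.001 .219 0 120;.001 -.001 .219 0 120' 20; python3 -c "from h import *;obs()"
```

```text
time_s: 10.25
position: [0.5361, 0.2036, 0.0383]
tcp_rot: [0.998, 0.066, 0.001, -0.0]
wrist_force: [-0.9, -1.1, 6.8]
gripper_width: 0.0646
finger_force: 20.6
t 10.25 p [0.5361 0.2036 0.0383] yaw 0.133 F [-0.9 -1.1  6.8] w 0.0646 ff 20.6 q [-0.21  0.62 -0.27  1.87  0.25  0.68 -2.06]
```

```bash
python3 -m creep '0 0 -.02 0 120;0 0 -.05 0 120;0 0 -.09 0 120;-.01 .02 -.12 0 120;-.02 .05 -.12 0 120;-.035 .08 -.12 0 120;-.05 .11 -.12 0 120;-.065 .14 -.12 0 120;-.08 .17 -.12 0 120;-.095 .2 -.12 0 120;-.104 .215 -.12 0 120;-.108 .223 -.12 0 120;-.108 .223 -.12 0 120;-.108 .223 -.12 0 120;-.108 .223 -.12 0 120'; python3 - <<'E'
from h import *
obs();print(go([.458,-.0315],.08))
m=arm.camera_model("wrist");p,D=arm.read_camera("wrist");cv2.imwrite("pics/w5.png",p[:,:,::-1])
for n in("vase_ring","cup_ring","deck_frame"):
  for r in arm.landmark_of(n,"wrist")[:1]: print(n,r["conf"],ray("wrist",np.array(r["position"])*[512,384],.04,m))
  for r in arm.regions_of(n,"wrist")[:1]: print(n,r["conf"],cv2.minAreaRect(cloud("wrist",D,r["region"],m)[:,:2].astype(np.float32)))
E
```

```text
time_s: 11.5
position: [0.4582, -0.0307, 0.1568]
tcp_rot: [0.998, 0.067, 0.001, -0.0]
wrist_force: [-0.1, 0.3, -1.3]
gripper_width: 0.0644
finger_force: 23.6
t 11.5 p [ 0.4582 -0.0307  0.1568] yaw 0.134 F [-0.1  0.3 -1.3] w 0.0644 ff 23.6 q [ 0.23  0.26 -0.26  2.09  0.09  0.8  -1.52]
[-0.0004  0.0008  0.0768  0.    ]
vase_ring 0.84 [[ 0.5531966  -0.08514217  0.04      ]]
vase_ring 0.74 ((0.5534638166427612, -0.08340537548065186), (0.08843550086021423, 0.0882236659526825), 54.30785369873047)
cup_ring 0.66 [[ 0.45838541 -0.03288539  0.04      ]]
cup_ring 0.97 ((0.47167032957077026, -0.03067358210682869), (0.0560821034014225, 0.08055271953344345), 5.204509258270264)
deck_frame 0.62 [[ 0.48736001 -0.18889384  0.04      ]]
deck_frame 0.7 ((0.4916588068008423, -0.1940835416316986), (0.1187935546040535, 0.09380709379911423), 7.842301845550537)
```

View pics/w5.png

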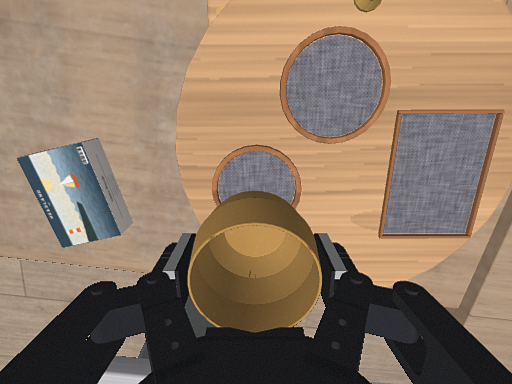

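```bash
python3 -m creep '0 .001 .02 0 120;0 .001 .04 0 120;0 .001 .055 0 120;0 .001 .065 0 120;0 .001 .070 0 120;0 .001 .073 0 120;0 .001 .075 0 120;0 .001 .076 0 120;0 .001 .077 0 120;0 .001 .077 0 120;0 .001 .077 0 120'; python3 -c "from h import *;obs()"
```

```text
time_s: 12.77
position: [0.4579, -0.0329, 0.0796]
tcp_rot: [0.998, 0.066, 0.0, 0.0]
wrist_force: [-0.0, 0.3, -0.6]
gripper_width: 0.0641
finger_force: 23.6
t 12.77 p [ 0.4579 -0.0329  0.0796] yaw 0.133 F [-0.   0.3 -0.6] w 0.0641 ff 23.6 q [ 0.21  0.39 -0.24  2.14  0.15  0.63 -1.57]
```

```bash
python3 -m creep '0 0 .0005 0 120;0 0 .001 0 120;0 0 .0015 0 120;0 0 .002 0 120;0 0 .002 0 120'; python3 -c "from h import *;obs()"
```

```text
time_s: 13.18
position: [0.4582, -0.0327, 0.0781]
tcp_rot: [0.998, 0.066, 0.0, 0.0]
wrist_force: [-5.5, 1.5, 20.0]
gripper_width: 0.0648
finger_force: 25.3
t 13.18 p [ 0.4582 -0.0327  0.0781] yaw 0.133 F [-5.5  1.5 20. ] w 0.0648 ff 25.3 q [ 0.21  0.4  -0.24  2.14  0.15  0.62 -1.58]
```

```bash
python3 -m creep '0 0 -.0005 0 120;0 0 -.001 0 120;0 0 -.001 0 110;0 0 -.001 0 90;0 0 -.001 0 70;0 0 -.001 0 50;0 0 -.001 0 30;0 0 -.001 0 10;0 0 -.001 0 0;0 0 -.001 0 0;0 0 -.02 0 0;0 0 -.05 0 0;0 0 -.09 0 0;0 0 -.12 0 0;0 0 -.15 0 0;0 0 -.17 0 0;0 0 -.17 0 0'; python3 - <<'E'
from h import *
from m3 import look
look("cup",.098,.04,tag="w6")
print(go([.4209,.1465],.25,np.radians(20.8)))
E
```

```text
time_s: 14.6
position: [0.4593, -0.0329, 0.2513]
tcp_rot: [0.998, 0.066, 0.003, 0.001]
wrist_force: [-0.2, -0.1, 0.3]
gripper_width: 0.0856
finger_force: 0.0
t 14.6 p [ 0.4593 -0.0329  0.2513] yaw 0.133 F [-0.2 -0.1  0.3] w 0.0856 ff 0.0 q [ 0.26  0.12 -0.28  2.    0.04  1.02 -1.47]
LM 0.89 [[ 0.45500642 -0.03826131  0.04      ]]
[-0.0125 -0.1827 -0.0032 -0.2303]
```

```bash
python3 -m creep '0 -.03 0 -.05 0;0 -.06 0 -.1 0;-.005 -.1 0 -.15 0;-.01 -.14 0 -.2 0;-.0125 -.17 0 -.23 0;-.0125 -.183 0 -.23 0;-.0125 -.183 0 -.23 0;-.0125 -.183 0 -.23 0;-.0125 -.183 0 -.23 0'; python3 m3.py deck .03 0 w7; python3 - <<'E'
from h import *
p,D=arm.read_camera("top");X=cloud("top",D,D>0)
k=(abs(X[:,0]-.458)<.05)&(abs(X[:,1]+.032)<.05)&(X[:,2]>.09)&(X[:,2]<.11);print("cup rim",k.sum(),cv2.minEnclosingCircle(X[k][:,:2].astype(np.float32)) if k.sum() else 0, X[k].max(0))
E
```

```text
time_s: 15.5
position: [0.421, 0.146, 0.2465]
tcp_rot: [0.984, 0.18, -0.001, 0.0]
wrist_force: [0.5, -0.3, -0.2]
gripper_width: 0.0855
finger_force: 0.0
t 15.5 p [0.421  0.146  0.2465] yaw 0.362 F [ 0.5 -0.3 -0.2] w 0.0855 ff 0.0 q [ 0.03  0.12 -0.46  2.03  0.06  1.01 -1.67]
deck 0.61 3879 rect [0.4211 0.146 ] [0.0984 0.066 ] 21.0 circ ((0.42122966051101685, 0.14600029587745667), 0.05810864642262459)
LM 0.69 [[0.42231578 0.15063381 0.        ]]
cup rim 103 ((0.4559236168861389, -0.03228457644581795), 0.03167663887143135) [ 0.48654972 -0.00112242  0.10321394]
```

View pics/w7.png

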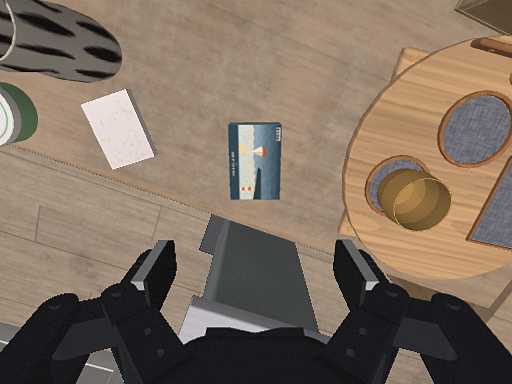

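```bash
python3 -m creep '0 0 .04 0 0;0 0 .08 0 0;0 0 .12 0 0;0 0 .16 0 0;0 0 .19 -.004 0;0 0 .21 -.004 0;0 0 .22 -.004 0;0 0 .222 -.004 0;0 0 .222 -.004 40;0 0 .222 -.004 80;0 0 .222 -.004 120;0 0 .222 -.004 120;0 0 .222 -.004 120;0 0 .222 -.004 120;0 0 .222 -.004 120' 30; python3 -c "from h import *;obs()"
```

```text
time_s: 16.95
position: [0.4219, 0.147, 0.0265]
tcp_rot: [0.983, 0.182, 0.001, -0.0]
wrist_force: [-3.2, -1.5, 12.6]
gripper_width: 0.0655
finger_force: 35.3
t 16.95 p [0.4219 0.147  0.0265] yaw 0.366 F [-3.2 -1.5 12.6] w 0.0655 ff 35.3 q [-0.11  0.5  -0.35  2.18  0.34  0.51 -1.92]
```

```bash
python3 -c "
from h import *
print(go([.490,-.1925],.18,.134))"
```

```text
[-0.058   0.3413 -0.1535  0.2324]
```

```bash
python3 -m creep '0 0 -.03 0 120;0 0 -.07 0 120;0 0 -.11 0 120;0 .01 -.15 0 120;-.005 .04 -.155 .03 120;-.01 .08 -.155 .06 120;-.02 .12 -.155 .1 120;-.03 .16 -.155 .13 120;-.035 .2 -.155 .16 120;-.04 .24 -.155 .2 120;-.05 .28 -.155 .232 120;-.058 .31 -.155 .232 120;-.058 .33 -.155 .232 120;-.058 .341 -.155 .232 120;-.058 .341 -.155 .232 120;-.058 .341 -.155 .232 120;-.058 .341 -.155 .232 120'; python3 - <<'E'
from h import *
obs();print(go([.490,-.1925],.067,.134))
m=arm.camera_model("wrist");p,D=arm.read_camera("wrist");cv2.imwrite("pics/w8.png",p[:,:,::-1])
X=cloud("wrist",D,D>0,m);t=pose()[0]
k=(abs(X[:,2]-(t[2]-.0265+.03))<.006)&(np.hypot(X[:,0]-t[0],X[:,1]-t[1])<.07);print("deck",k.sum(),cv2.minAreaRect(X[k][:,:2].astype(np.float32)))
E
```

```text
time_s: 18.37
position: [0.4892, -0.1908, 0.1805]
tcp_rot: [0.998, 0.068, 0.0, -0.0]
wrist_force: [-0.4, 1.0, -1.9]
gripper_width: 0.0655
finger_force: 36.0
t 18.37 p [ 0.4892 -0.1908  0.1805] yaw 0.136 F [-0.4  1.  -1.9] w 0.0655 ff 36.0 q [ 0.5   0.33 -0.22  1.92  0.09  0.9  -1.2 ]
[0.0006 0.0018 0.1135 0.0023]
deck 21508 ((0.48909974098205566, -0.1906951665878296), (0.0977216511964798, 0.09295305609703064), 8.473095893859863)
```

View pics/w8.png

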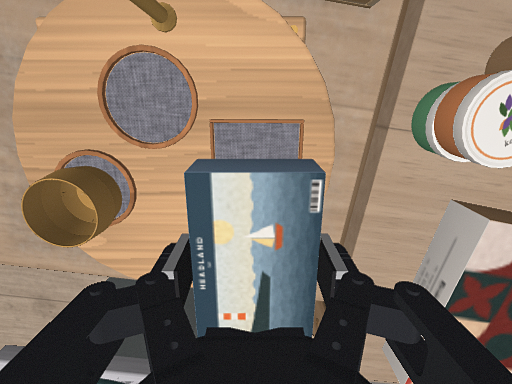

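```bash
python3 -m creep '0 .001 .04 0 120;0 .001 .07 0 120;0 .001 .09 0 120;0 .001 .1 0 120;0 .001 .106 0 120;0 .001 .11 0 120;0 .001 .112 0 120;0 .001 .112 0 120'; python3 -c "from h import *;obs()"
```

```text
time_s: 19.08
position: [0.4898, -0.1933, 0.0689]
tcp_rot: [0.998, 0.067, 0.0, 0.0]
wrist_force: [0.4, -0.5, -2.6]
gripper_width: 0.0655
finger_force: 36.0
t 19.08 p [ 0.4898 -0.1933  0.0689] yaw 0.135 F [ 0.4 -0.5 -2.6] w 0.0655 ff 36.0 q [ 0.47  0.5  -0.19  1.98  0.15  0.67 -1.25]
```

```bash
python3 -m creep '0 0 .001 0 120;0 0 .002 0 120;0 0 .002 0 120;0 0 .002 0 90;0 0 .002 0 60;0 0 .002 0 30;0 0 .002 0 0;0 0 .002 0 0;0 0 .002 0 0;0 0 -.03 0 0;0 0 -.07 0 0;0 0 -.11 0 0;0 0 -.15 0 0;0 0 -.18 0 0;0 0 -.18 0 0;0 0 -.18 0 0'; python3 m3.py deck .07 .04; python3 -c "
from h import *
print(go([.3954,.3236],.25,np.radians(38.1)))"
```

```text
time_s: 20.42
position: [0.49, -0.1935, 0.2499]
tcp_rot: [0.998, 0.067, 0.001, 0.001]
wrist_force: [-0.9, -0.4, -0.7]
gripper_width: 0.0855
finger_force: 0.0
t 20.42 p [ 0.49   -0.1935  0.2499] yaw 0.135 F [-0.9 -0.4 -0.7] w 0.0855 ff 0.0 q [ 0.52  0.25 -0.23  1.85  0.07  1.05 -1.18]
deck 0.7 97 rect [ 0.5188 -0.16  ] [0.167  0.1921] 80.0 circ ((0.5206546783447266, -0.14337123930454254), 0.1162111833691597)
deck 0.67 4636 rect [ 0.4891 -0.1933] [0.0975 0.066 ] 7.5 circ ((0.489865779876709, -0.19297797977924347), 0.05695938318967819)
LM 0.92 [[ 0.48706926 -0.18808473  0.04      ]]
[-0.0232 -0.5246 -0.0029 -0.5302]
```

```bash
python3 -m creep '0 -.04 0 -.04 0;0 -.08 0 -.08 0;0 -.12 0 -.12 0;0 -.16 0 -.16 0;-.005 -.2 0 -.2 0;-.01 -.24 0 -.24 0;-.015 -.28 0 -.29 0;-.02 -.32 0 -.34 0;-.023 -.36 0 -.39 0;-.023 -.4 0 -.44 0;-.023 -.44 0 -.49 0;-.023 -.475 0 -.53 0;-.023 -.505 0 -.53 0;-.023 -.525 0 -.53 0;-.023 -.525 0 -.53 0;-.023 -.525 0 -.53 0;-.023 -.525 0 -.53 0'; python3 m3.py tags .014 0 w9
```

```text
time_s: 21.98
position: [0.3959, 0.3231, 0.2474]
tcp_rot: [0.945, 0.326, -0.001, 0.0]
wrist_force: [-0.4, -0.8, -0.6]
gripper_width: 0.0854
finger_force: 0.0
t 21.98 p [0.3959 0.3231 0.2474] yaw 0.665 F [-0.4 -0.8 -0.6] w 0.0854 ff 0.0 q [-0.17  0.27 -0.67  1.88  0.19  1.06 -1.83]
tags 0.62 3015 rect [0.3958 0.3238] [0.0874 0.0623] 38.0 circ ((0.39602065086364746, 0.32401329278945923), 0.053109798580408096)
LM 0.64 [[0.39618224 0.32513171 0.        ]]
```

```bash
python3 -m creep '0 0 0 -.12 0;0 0 0 -.24 0;0 0 0 -.36 0;0 0 0 -.48 0;0 0 0 -.6 0;0 0 0 -.72 0;0 0 0 -.84 0;0 0 0 -.96 0;0 0 0 -1.08 0;0 0 0 -1.2 0;0 0 0 -1.32 0;0 0 0 -1.44 0;0 0 0 -1.56 0;0 0 0 -1.68 0;0 0 0 -1.8 0;0 0 0 -1.92 0;0 0 0 -2.04 0;0 0 0 -2.16 0;0 0 0 -2.28 0;0 0 0 -2.4 0' && python3 -m creep '0 0 .04 -.12 0;0 0 .06 -.24 0;0 0 .08 -.36 0;0 0 .1 -.48 0;0 0 .1 -.6 0;0 0 .1 -.72 0;0 0 .1 -.742 0;0 0 .1 -.742 0;0 0 .1 -.742 0;0 0 .1 -.742 0'; python3 m3.py tags .014 0 w10; python3 -c "
from h import *
print(go([.3958,.3238],.018,np.radians(38)))"
```

```text
time_s: 23.8
position: [0.3964, 0.3231, 0.2483]
tcp_rot: [0.036, 0.999, -0.0, 0.0]
wrist_force: [-0.2, 0.9, 0.4]
gripper_width: 0.0854
finger_force: 0.0
time_s: 24.63
position: [0.3963, 0.3237, 0.1485]
tcp_rot: [-0.325, 0.946, -0.0, 0.0]
wrist_force: [-1.3, -1.0, -0.4]
gripper_width: 0.0852
finger_force: 0.0
t 24.63 p [0.3963 0.3237 0.1485] yaw -2.48 F [-1.3 -1.  -0.4] w 0.0852 ff 0.0 q [ 0.16  0.65 -1.18  1.96  0.71  1.03  0.88]
tags 0.67 5357 rect [0.3953 0.3236] [0.088  0.0622] 38.0 circ ((0.3948669731616974, 0.32353222370147705), 0.053140826523303986)
LM 0.86 [[0.39746488 0.32529696 0.        ]]
[0.0003 0.0002 0.1305 0.0005]
```

View pics/w10.png

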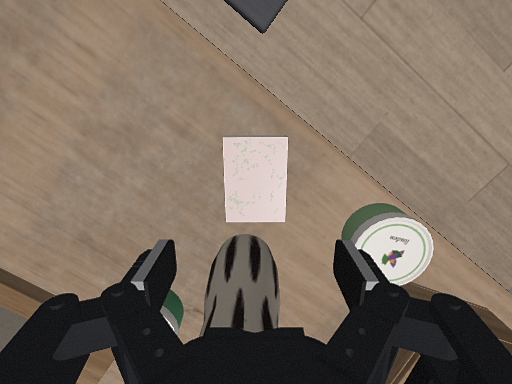

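```bash
python3 -m creep '0 0 .03 0 0;0 0 .06 0 20;0 0 .09 0 35;0 0 .11 0 35;0 0 .12 0 35;0 0 .126 0 35;0 0 .128 0 35;0 0 .128 0 35' 20; python3 -c "from h import *;obs()"
```

```text
time_s: 25.45
position: [0.3963, 0.3242, 0.0209]
tcp_rot: [-0.326, 0.945, 0.0, 0.0]
wrist_force: [0.4, 0.1, 0.3]
gripper_width: 0.0736
finger_force: 0.0
t 25.45 p [0.3963 0.3242 0.0209] yaw -2.477 F [0.4 0.1 0.3] w 0.0736 ff 0.0 q [ 0.01  0.81 -0.97  2.01  0.93  0.84  0.73]
```

```bash
python3 -m creep '0 0 .002 0 35;0 0 .0025 0 35;0 0 .0025 0 60;0 0 .0025 0 80;0 0 .0025 0 100;0 0 .0025 0 120;0 0 .0025 0 120;0 0 .0025 0 120;0 0 .0025 0 120' 20; python3 -c "from h import *;obs()"
```

```text
time_s: 26.2
position: [0.3964, 0.3239, 0.0184]
tcp_rot: [-0.326, 0.945, -0.0, 0.0]
wrist_force: [-1.4, -2.4, 7.8]
gripper_width: 0.0611
finger_force: 20.3
t 26.2 p [0.3964 0.3239 0.0184] yaw -2.477 F [-1.4 -2.4  7.8] w 0.0611 ff 20.3 q [ 0.    0.82 -0.96  2.01  0.94  0.84  0.73]
```

```bash
python3 -m creep '0 0 -.02 0 120;0 0 -.05 0 120;0 0 -.09 0 120;0 0 -.13 0 120;0 0 -.16 0 120;0 0 -.18 0 120;0 0 -.18 0 120'; python3 -c "
from h import *
obs();print(go([.489,-.1933],.19,np.radians(7.5)))"
```

```text
time_s: 26.78
position: [0.397, 0.3251, 0.2017]
tcp_rot: [-0.326, 0.945, 0.0, 0.003]
wrist_force: [1.1, -0.9, -0.1]
gripper_width: 0.0617
finger_force: 23.8
t 26.78 p [0.397  0.3251 0.2017] yaw -2.477 F [ 1.1 -0.9 -0.1] w 0.0617 ff 23.8 q [ 0.2   0.56 -1.22  1.91  0.6   1.09  0.97]
[ 0.2474 -0.4647  0.0117  0.5341]
```

```bash
python3 -m creep '.018 -.033 0.01 .04 120;.036 -.067 .02 .08 120;.054 -.1 .02 .12 120;.071 -.133 .02 .16 120;.089 -.166 .02 .2 120;.106 -.2 .02 .24 120;.124 -.233 .02 .28 120;.142 -.266 .02 .32 120;.159 -.3 .02 .36 120;.177 -.333 .02 .4 120;.195 -.366 .02 .44 120;.212 -.4 .02 .48 120;.229 -.43 .02 .52 120;.24 -.452 .02 .534 120;.247 -.465 .02 .534 120;.247 -.465 .02 .534 120;.247 -.465 .02 .534 120;.247 -.465 .02 .534 120'; python3 - <<'E'
from h import *
obs();m=arm.camera_model("wrist");p,D=arm.read_camera("wrist");cv2.imwrite("pics/w11.png",p[:,:,::-1])
X=cloud("wrist",D,D>0,m);t=pose()[0]
k=(abs(X[:,2]-(t[2]-.0045))<.005)&(np.hypot(X[:,0]-t[0],X[:,1]-t[1])<.06);print("tags",k.sum(),cv2.minAreaRect(X[k][:,:2].astype(np.float32)))
for r in arm.regions_of("tags","wrist")[:1]:
  Y=cloud("wrist",D,r["region"],m);print(r["conf"],Y.mean(0),cv2.minAreaRect(Y[:,:2].astype(np.float32)))
print(go([.489,-.1933],.09,np.radians(7.5)))
E
```

```text
time_s: 28.28
position: [0.4886, -0.193, 0.1777]
tcp_rot: [-0.067, 0.998, 0.0, -0.0]
wrist_force: [-0.1, 0.1, -0.1]
gripper_width: 0.0613
finger_force: 23.8
t 28.28 p [ 0.4886 -0.193   0.1777] yaw -3.008 F [-0.1  0.1 -0.1] w 0.0613 ff 23.8 q [ 1.15  0.55 -1.07  1.9   0.56  1.03  1.54]
tags 17303 ((0.48769697546958923, -0.19279460608959198), (0.0887913852930069, 0.0890432745218277), 7.504675388336182)
0.86 [ 0.48169985 -0.19372027  0.17185413] ((0.5039016008377075, -0.16693753004074097), (0.17176726460456848, 0.11294803023338318), 63.510047912597656)
[-0.0003 -0.0002  0.0878  0.0024]
```

View pics/w11.png

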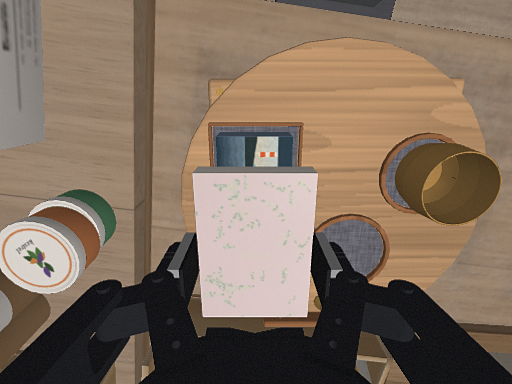

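```bash
python3 -m creep '0 0 .03 0 120;0 0 .055 0 120;0 0 .07 0 120;0 0 .08 0 120;0 0 .084 0 120;0 0 .086 0 120;0 0 .086 0 120;0 0 .086 0 120'; python3 -c "from h import *;obs()"
```

```text
time_s: 29.05
position: [0.4892, -0.1945, 0.0926]
tcp_rot: [-0.066, 0.998, -0.0, 0.0]
wrist_force: [-0.6, -0.8, -0.2]
gripper_width: 0.0612
finger_force: 23.7
t 29.05 p [ 0.4892 -0.1945  0.0926] yaw -3.01 F [-0.6 -0.8 -0.2] w 0.0612 ff 23.7 q [ 1.06  0.66 -0.95  1.96  0.7   0.89  1.44]
```

```bash
python3 -m creep '0 0 .001 0 120;0 0 .002 0 120;0 0 .003 0 120;0 0 .0035 0 120;0 0 .0035 0 120'; python3 -c "from h import *;obs()"
```

```text
time_s: 29.47
position: [0.4888, -0.1945, 0.0885]
tcp_rot: [-0.066, 0.998, -0.0, 0.0]
wrist_force: [-1.8, -0.7, 3.6]
gripper_width: 0.0614
finger_force: 24.1
t 29.47 p [ 0.4888 -0.1945  0.0885] yaw -3.01 F [-1.8 -0.7  3.6] w 0.0614 ff 24.1 q [ 1.05  0.67 -0.95  1.96  0.7   0.89  1.44]
```

Light contact; release, rise, check.

```bash
python3 -m creep '0 0 0 0 100;0 0 0 0 80;0 0 0 0 60;0 0 0 0 40;0 0 0 0 20;0 0 0 0 0;0 0 0 0 0;0 0 0 0 0;0 0 -.03 0 0;0 0 -.07 0 0;0 0 -.11 0 0;0 0 -.15 0 0;0 0 -.17 0 0;0 0 -.17 0 0'; python3 - <<'E'
from h import *
obs();m=arm.camera_model("wrist");p,D=arm.read_camera("wrist");cv2.imwrite("pics/w12.png",p[:,:,::-1])
for n in("tags","deck"):
  for r in arm.regions_of(n,"wrist")[:2]:
    X=cloud("wrist",D,r["region"],m);zt=.085 if n=="tags" else .07;S=X[abs(X[:,2]-zt)<.006][:,:2].astype(np.float32)
    if len(S)>5:print(n,r["conf"],len(S),np.median(X[:,2]),cv2.minAreaRect(S))
E
```

```text
time_s: 30.63
position: [0.4903, -0.1946, 0.2625]
tcp_rot: [-0.065, 0.998, -0.002, 0.002]
wrist_force: [0.1, 0.1, 1.1]
gripper_width: 0.0854
finger_force: 0.0
t 30.63 p [ 0.4903 -0.1946  0.2625] yaw -3.01 F [0.1 0.1 1.1] w 0.0854 ff 0.0 q [ 1.23  0.45 -1.16  1.82  0.45  1.17  1.63]
tags 0.62 4076 0.08295744450540976 ((0.48732274770736694, -0.19435635209083557), (0.08714088052511215, 0.062077876180410385), 7.525708198547363)
deck 0.8 245 0.06851027714525604 ((0.4786577820777893, -0.19409453868865967), (0.07808978110551834, 0.064952053129673), 7.586254596710205)
```

View pics/w12.png

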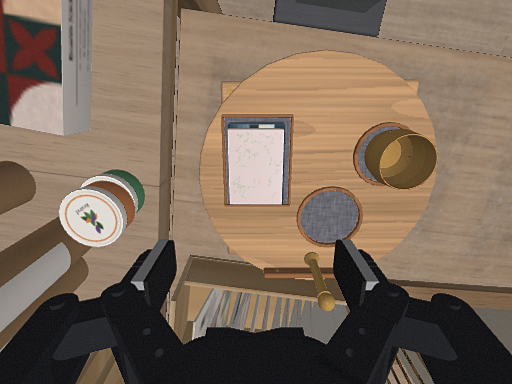

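```bash
python3 -m creep '-.003 .03 0 .12 0;-.006 .06 0 .24 0;-.009 .09 0 .36 0;-.012 .12 0 .48 0;-.015 .15 0 .6 0;-.018 .18 0 .72 0;-.021 .21 0 .84 0;-.024 .24 0 .96 0;-.027 .27 0 1.08 0;-.03 .3 0 1.2 0;-.033 .33 0 1.32 0;-.036 .36 0 1.44 0;-.039 .39 0 1.56 0;-.042 .42 0 1.68 0;-.046 .45 0 1.8 0;-.05 .48 0 1.92 0;-.053 .51 0 2.04 0;-.056 .535 0 2.16 0;-.058 .552 0 2.28 0;-.059 .562 0 2.4 0' && python3 -m creep '0 0 0 .12 0;0 0 0 .24 0;0 0 0 .36 0;0 0 0 .48 0;0 0 0 .52 0;0 0 0 .52 0;0 0 0 .52 0;0 0 0 .52 0'; cat > m4.py <<'E'
from h import *
obs();m=arm.camera_model("wrist");p,D=arm.read_camera("wrist");t=pose()[0]
X=cloud("wrist",D,D>0,m)
p2,D2=arm.read_camera("top");Y=cloud("top",D2,D2>0)
p3,D3=arm.read_camera("scene");Z=cloud("scene",D3,D3>0)
for nm,X in(("wrist",X),("top",Y),("scene",Z)):
  near=np.hypot(X[:,0]-.475,X[:,1]-.371)<.06
  k=near&(X[:,2]>.154)&(X[:,2]<.168)
  if k.sum()>8: print(nm,"rim",k.sum(),X[k].mean(0),cv2.minAreaRect(X[k][:,:2].astype(np.float32)))
  for z in(.02,.05,.08,.1,.12,.14):
    k=near&(abs(X[:,2]-z)<.006)
    if k.sum()>12: print(nm,z,k.sum(),np.round(X[k].mean(0),3),np.round(np.percentile(X[k][:,1],[2,98]),3),np.round(np.percentile(X[k][:,0],[2,98]),3))
E
python3 m4.py
```

```text
time_s: 32.45
position: [0.4724, 0.3726, 0.2564]
tcp_rot: [0.907, 0.422, -0.001, -0.0]
wrist_force: [0.8, -0.2, 0.4]
gripper_width: 0.0852
finger_force: 0.0
time_s: 33.12
position: [0.4735, 0.3704, 0.2575]
tcp_rot: [0.984, 0.177, -0.001, 0.0]
wrist_force: [-0.2, 0.8, 0.3]
gripper_width: 0.0854
finger_force: 0.0
t 33.12 p [0.4735 0.3704 0.2575] yaw 0.357 F [-0.2  0.8  0.3] w 0.0854 ff 0.0 q [-0.24  0.43 -0.62  1.65  0.27  1.15 -2.15]
wrist rim 669 [0.47743617 0.3720008  0.15792223] ((0.47631722688674927, 0.3716098964214325), (0.05785162001848221, 0.0565921813249588), 87.01714324951172)
wrist 0.02 161 [0.454 0.363 0.02 ] [0.343 0.389] [0.447 0.47 ]
wrist 0.05 208 [0.47  0.369 0.05 ] [0.341 0.404] [0.445 0.51 ]
wrist 0.08 298 [0.484 0.374 0.08 ] [0.343 0.404] [0.447 0.509]
wrist 0.1 314 [0.479 0.373 0.1  ] [0.345 0.401] [0.449 0.506]
wrist 0.12 404 [0.463 0.367 0.12 ] [0.344 0.397] [0.449 0.505]
wrist 0.14 548 [0.478 0.372 0.14 ] [0.343 0.402] [0.448 0.507]
scene rim 278 [0.47258472 0.37046833 0.15848959] ((0.47420820593833923, 0.369138240814209), (0.057441625744104385, 0.059367191046476364), 58.995887756347656)
scene 0.02 131 [0.45  0.377 0.02 ] [0.346 0.401] [0.442 0.469]
scene 0.05 181 [0.449 0.376 0.05 ] [0.341 0.404] [0.44  0.473]
scene 0.08 212 [0.451 0.376 0.08 ] [0.341 0.403] [0.441 0.476]
scene 0.1 192 [0.453 0.376 0.1  ] [0.343 0.4  ] [0.444 0.474]
scene 0.12 165 [0.452 0.375 0.12 ] [0.344 0.399] [0.444 0.471]
scene 0.14 331 [0.47  0.371 0.14 ] [0.344 0.401] [0.443 0.504]
```

```bash
python3 -m creep '.003 0 .02 0 0;.003 0 .05 0 0;.003 0 .08 0 0;.003 0 .11 0 0;.003 0 .125 0 0;.003 0 .135 0 0;.003 0 .139 0 0;.003 0 .139 0 0;.003 0 .139 0 0' && python3 -m creep '0 0 0 0 30;0 0 0 0 60;0 0 0 0 90;0 0 0 0 110;0 0 0 0 130;0 0 0 0 130;0 0 0 0 130;0 0 0 0 130' 40; python3 -c "from h import *;obs()"
```

```text
time_s: 34.02
position: [0.4769, 0.3719, 0.1203]
tcp_rot: [0.984, 0.176, 0.001, -0.0]
wrist_force: [0.2, -0.1, -0.2]
gripper_width: 0.0855
finger_force: 0.0
time_s: 34.68
position: [0.4772, 0.3719, 0.1207]
tcp_rot: [0.984, 0.176, 0.001, -0.0]
wrist_force: [-1.5, -1.8, 10.5]
gripper_width: 0.0614
finger_force: 42.1
t 34.68 p [0.4772 0.3719 0.1207] yaw 0.354 F [-1.5 -1.8 10.5] w 0.0614 ff 42.1 q [-0.3   0.59 -0.56  1.75  0.39  0.9  -2.24]
```

```bash
python3 -m creep '0 0 -.01 0 130;0 0 -.03 0 130;0 0 -.06 0 130;0 0 -.09 0 130;0 0 -.12 0 130;0 0 -.14 0 130;0 0 -.145 0 130;0 0 -.145 0 130'; python3 -c "
from h import *
obs();print(go([.5535,-.0833],.27))"
```

```text
time_s: 35.35
position: [0.4767, 0.3717, 0.2656]
tcp_rot: [0.984, 0.176, 0.001, -0.0]
wrist_force: [0.3, -0.0, -5.5]
gripper_width: 0.0613
finger_force: 45.9
t 35.35 p [0.4767 0.3717 0.2656] yaw 0.355 F [ 0.3 -0.  -5.5] w 0.0613 ff 45.9 q [-0.24  0.43 -0.63  1.63  0.27  1.16 -2.15]
[-0.086   0.4534 -0.0044  0.    ]
```

```bash
python3 -m creep '-.004 .015 0 0 130;-.009 .04 0 0 130;-.015 .07 0 0 130;-.021 .1 0 0 130;-.027 .13 0 0 130;-.033 .16 0 0 130;-.039 .19 0 0 130;-.045 .22 0 0 130;-.051 .25 0 0 130;-.057 .28 0 0 130;-.063 .31 0 0 130;-.069 .34 0 0 130;-.075 .37 0 0 130;-.079 .4 0 0 130;-.083 .425 0 0 130;-.085 .443 0 0 130;-.086 .453 0 0 130;-.086 .453 0 0 130;-.086 .453 0 0 130;-.086 .453 0 0 130'; python3 - <<'E'
from h import *
obs();print(go([.5535,-.0833],.161))
p,D=arm.read_camera("scene");X=cloud("scene",D,D>0);t=pose()[0]
near=np.hypot(X[:,0]-t[0],X[:,1]-t[1])<.06
for z in(.155,.17,.185,.2): 
    k=near&(abs(X[:,2]-z)<.005);
    if k.sum()>5: print(z,k.sum(),X[k].min(0),X[k].max(0))
E
```

```text
time_s: 37.02
position: [0.5528, -0.0817, 0.2637]
tcp_rot: [0.984, 0.177, -0.0, -0.0]
wrist_force: [-0.9, 0.5, -4.0]
gripper_width: 0.0613
finger_force: 45.9
t 37.02 p [ 0.5528 -0.0817  0.2637] yaw 0.356 F [-0.9  0.5 -4. ] w 0.0613 ff 45.9 q [ 0.46  0.32 -0.45  1.75  0.15  1.11 -1.25]
[1.000e-04 1.700e-03 1.027e-01 0.000e+00]
0.155 87 [ 0.51793129 -0.10248188  0.15010161] [ 0.56492192 -0.05140056  0.1598863 ]
0.17 95 [ 0.51689962 -0.10539885  0.16507794] [ 0.56622876 -0.04894274  0.17495978]
0.185 113 [ 0.51379918 -0.1080191   0.18013794] [ 0.56558901 -0.0480927   0.18986303]
0.2 121 [ 0.51427129 -0.10580012  0.19508211] [ 0.56876835 -0.04860727  0.20494972]
```

```bash
python3 -m creep '0 .001 .02 0 130;0 .001 .045 0 130;0 .001 .065 0 130;0 .001 .08 0 130;0 .001 .09 0 130;0 .001 .095 0 130;0 .001 .098 0 130;0 .001 .099 0 130;0 .001 .099 0 130'; python3 -c "from h import *;obs()"
```

```text
time_s: 37.82
position: [0.5538, -0.084, 0.1658]
tcp_rot: [0.984, 0.176, 0.0, 0.0]
wrist_force: [0.3, 0.3, -4.1]
gripper_width: 0.0612
finger_force: 45.9
t 37.82 p [ 0.5538 -0.084   0.1658] yaw 0.355 F [ 0.3  0.3 -4.1] w 0.0612 ff 45.9 q [ 0.43  0.43 -0.42  1.84  0.22  0.92 -1.3 ]
```

```bash
python3 -m creep '0 0 .001 0 130;0 0 .002 0 130;0 0 .003 0 130;0 0 .0035 0 130;0 0 .0035 0 130;0 0 .0035 0 130'; python3 -c "from h import *;obs()"
```

```text
time_s: 38.32
position: [0.5535, -0.0841, 0.1618]
tcp_rot: [0.984, 0.176, -0.0, -0.0]
wrist_force: [-0.2, -0.8, -4.9]
gripper_width: 0.0611
finger_force: 45.9
t 38.32 p [ 0.5535 -0.0841  0.1618] yaw 0.355 F [-0.2 -0.8 -4.9] w 0.0611 ff 45.9 q [ 0.43  0.43 -0.42  1.85  0.22  0.91 -1.31]
```

```bash
python3 -m creep '0 0 .0005 0 130;0 0 .001 0 130;0 0 .001 0 130;0 0 .001 0 130'; python3 -c "from h import *;obs()"
```

```text
time_s: 38.65
position: [0.5536, -0.084, 0.1608]
tcp_rot: [0.984, 0.176, 0.0, -0.0]
wrist_force: [-0.5, 0.7, -2.8]
gripper_width: 0.0609
finger_force: 46.1
t 38.65 p [ 0.5536 -0.084   0.1608] yaw 0.355 F [-0.5  0.7 -2.8] w 0.0609 ff 46.1 q [ 0.43  0.43 -0.42  1.85  0.22  0.91 -1.31]
```

```bash
python3 -m creep '0 0 .0004 0 130;0 0 .0004 0 130;0 0 .0004 0 118;0 0 .0004 0 105;0 0 .0004 0 90;0 0 .0004 0 75;0 0 .0004 0 60;0 0 .0004 0 40;0 0 .0004 0 20;0 0 .0004 0 0;0 0 .0004 0 0;0 0 -.01 0 0;0 0 -.03 0 0;0 0 -.06 0 0;0 0 -.09 0 0;0 0 -.12 0 0;0 0 -.12 0 0' 20; python3 -c "from h import *;obs();print(go([.42,-.42],.3))"
```

```text
time_s: 40.07
position: [0.5554, -0.0839, 0.2872]
tcp_rot: [0.984, 0.176, 0.004, 0.001]
wrist_force: [1.0, 1.3, 0.3]
gripper_width: 0.0856
finger_force: 0.0
t 40.07 p [ 0.5554 -0.0839  0.2872] yaw 0.355 F [1.  1.3 0.3] w 0.0856 ff 0.0 q [ 0.47  0.3  -0.45  1.72  0.14  1.15 -1.24]
[-0.2438  0.2681 -0.0128  0.    ]
```

```bash
python3 -m creep '0 0 -.02 0 0;-.02 .02 -.02 0 0;-.045 .05 -.02 0 0;-.07 .08 -.02 0 0;-.095 .105 -.02 0 0;-.12 .13 -.02 0 0;-.145 .16 -.02 0 0;-.17 .19 -.02 0 0;-.195 .215 -.02 0 0;-.22 .24 -.02 0 0;-.24 .26 -.02 0 0;-.244 .268 -.02 0 0;-.244 .268 -.02 0 0;-.244 .268 -.02 0 0'; python3 - <<'E'
from h import *
obs();p,D=arm.read_camera("top");X=cloud("top",D,D>0)
p2,D2=arm.read_camera("scene");Z=cloud("scene",D2,D2>0)
def f(n,c,r,z,Y=X):
    k=(np.hypot(Y[:,0]-c[0],Y[:,1]-c[1])<r)&(abs(Y[:,2]-z)<.006)
    if k.sum()>5: R=cv2.minAreaRect(Y[k][:,:2].astype(np.float32));print(n,k.sum(),np.round(R[0],4),np.round(R[1],4),round(R[2],2),"z",Y[k][:,2].max())
f("vase rim",(.554,-.083),.06,.199);f("vase rim sc",(.554,-.083),.06,.199,Z)
f("cup rim",(.458,-.032),.05,.097);f("tags",(.489,-.194),.06,.084);f("deck",(.489,-.194),.07,.07)
# foot corners & top features
for n in["deck_frame","cup_ring","vase_ring"]:
    r=arm.regions_of(n,"top")
    for r in r[:1]:
        Y=cloud("top",D,r["region"]);Y=Y[Y[:,2]<.05];R=cv2.minAreaRect(Y[:,:2].astype(np.float32));print(n,round(r["conf"],2),R)
c=np.array([.5026,-.1103]);near=np.hypot(X[:,0]-c[0],X[:,1]-c[1])
k=(X[:,2]>.05)&(X[:,2]<.062)&(near>.12)&(near<.16)&(X[:,0]>.6);d=X[k][:,:2];v=cv2.fitLine(d.astype(np.float32),cv2.DIST_HUBER,0,.01,.01)[:2,0];print("rail",k.sum(),d.mean(0),np.degrees(np.arctan2(v[1],v[0])))
E
```

```text
time_s: 41.23
position: [0.418, -0.4198, 0.301]
tcp_rot: [0.984, 0.176, 0.0, -0.0]
wrist_force: [0.6, 0.9, 0.3]
gripper_width: 0.0852
finger_force: 0.0
t 41.23 p [ 0.418  -0.4198  0.301 ] yaw 0.355 F [0.6 0.9 0.3] w 0.0852 ff 0.0 q [ 0.94  0.33 -0.26  1.63  0.09  1.2  -0.55]
vase rim 147 [ 0.5515 -0.0834] [0.057  0.0569] 81.14 z 0.2032371358669769
vase rim sc 192 [ 0.5513 -0.0858] [0.0548 0.0634] 51.7 z 0.2035477647518244
cup rim 97 [ 0.4554 -0.0321] [0.062  0.0611] 87.45 z 0.10041498897940204
tags 1054 [ 0.4877 -0.1937] [0.0885 0.0642] 7.36 z 0.0888780050156025
deck 213 [ 0.4883 -0.1927] [0.0983 0.0671] 7.38 z 0.07593979399223616
deck_frame 0.66 ((0.4889695346355438, -0.17888858914375305), (0.12276210635900497, 0.06449980288743973), 7.764003753662109)
cup_ring 0.8 ((0.453107088804245, -0.013321198523044586), (0.07953841984272003, 0.042423829436302185), 18.08839225769043)
vase_ring 0.65 ((0.5429520606994629, -0.07219864428043365), (0.08744208514690399, 0.05624955892562866), 45.022850036621094)
rail 185 [ 0.63754102 -0.08772572] -82.492516
```

```bash
python3 -c "
from plant import arm
print(arm.sign_off())"
```

```text
the job is handed in; nothing more can be done
None
```

I turned the stand square with its foot, to within about half a degree, then set the cup, deck, tag pack and vase in place in that order, all upright and seated. I handed the job in with about 41 s on the robot's clock.

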